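# Turn the capacitor carousel to the arrow

### The job

Push the parts carousel round by the blue pegs on its rim, gently and with the fingertips only, until the capacitor with the red cap stands squarely in front of the yellow arrow, then take the hand away and leave it at rest there. Do not touch or lift any of the capacitors, which stay upright in their cradles, and leave the contactor, the screwdriver and the parts bin where they are.

Things in the scene. Friction and masses are not known exactly. Their poses are not given: they have to be found in the camera images.
- carousel: grey plate 270 mm across, 12 mm thick, turning either way without stops about its upright axis; about 1 N at a peg turns it and it stops soon when let go. Origin on the axis at the plate's underside, 18 mm above the bench; z up; turns with the plate. Six black ring cradles, 14 mm high, stand 70 mm from the axis, at 0, 60, 120 ... degrees from its x axis; four hold capacitors
- peg (a point): top centre of one of the six like blue pegs on the plate, 100 mm above the bench (turns with the plate). Pegs are upright, 16 mm across, 70 mm tall, 123 mm from the axis, 60 degrees apart, half-way between cradles (this one at 30 degrees from the carousel's x axis)
- hub (a point): top of the black ball, 32 mm across, on the steel post at the carousel's centre, 100 mm above the bench; the capacitors' tops are at 96 mm
- front_spot (a point): fixed point 70 mm from the axis on the arrow's side, 30 mm above the bench (plate's top): where the underside centre of the red-capped capacitor must come to stand. The yellow arrow lies on the stand's flat dark foot just outside the plate, points at the axis, and is on the robot's side, up to 29 degrees either way from straight towards -x
- cap_red: a loose power capacitor standing in one of the carousel's cradles: upright aluminium can 40 mm across, 66 mm tall, with a RED cap: the one to bring to the arrow; origin at the centre of its underside, z up; not to be touched
- cap_black1: a loose power capacitor standing in one of the carousel's cradles: upright aluminium can 40 mm across, 66 mm tall, with a black cap; origin at the centre of its underside, z up; not to be touched
- cap_black2: a loose power capacitor standing in one of the carousel's cradles: upright aluminium can 40 mm across, 66 mm tall, with a black cap; origin at the centre of its underside, z up; not to be touched
- cap_black3: a loose power capacitor standing in one of the carousel's cradles: upright aluminium can 40 mm across, 66 mm tall, with a black cap; origin at the centre of its underside, z up; not to be touched
- contactor: bystander: loose black contactor block 75 x 45 mm, 70 mm tall, on the bench to the left of the carousel; origin at the centre of its underside
- screwdriver: bystander: loose screwdriver with a red handle, some 200 mm long, lying on the bench to the right of the carousel; origin below its middle
- bin: bystander: small open blue parts bin 90 x 130 mm, 50 mm tall, on the bench to the left of the carousel, beyond the contactor; origin at the centre of its underside

How it is judged:
On the way:
1. the fingers push the carousel (contact force between the fingers and carousel above 0.2 N).
At the end, for the whole second after the job is handed in: the red-capped capacitor stands within 12 mm (about 10 degrees of turn) of the spot in front of the arrow, the carousel is at rest, all four capacitors are upright in their cradles, and the contactor, screwdriver and bin are within 20 mm of where they began (horizontal distance between cap_red and front_spot below 0.012 m and angular speed of carousel below 0.05 rad/s and angle between each of cap_red, cap_black1, cap_black2, cap_black3's own z axis and vertical below 0.15 rad and z of each of cap_red, cap_black1, cap_black2, cap_black3 in the frame of carousel below 0.016 m and distance of each of contactor, screwdriver, bin from where it was at the start of the episode below 0.02 m); the robot touches nothing.
It fails at once if a capacitor is touched (more than 1.5 N) by the fingers or the arm (contact force between any of the fingers, the arm and cap_red above 1.5 N or contact force between any of the fingers, the arm and cap_black1 above 1.5 N or contact force between any of the fingers, the arm and cap_black2 above 1.5 N or contact force between any of the fingers, the arm and cap_black3 above 1.5 N).
It fails at once if a capacitor is lifted more than 8 mm from its cradle or tipped (z of any of cap_red, cap_black1, cap_black2, cap_black3 in the frame of carousel above 0.02 m or angle between any of cap_red, cap_black1, cap_black2, cap_black3's own z axis and vertical above 0.35 rad).
It fails at once if the carousel is spun faster than half a turn a second (angular speed of carousel above 3.14 rad/s).
It fails at once if the contactor, screwdriver or bin is moved by more than 20 mm (distance of any of contactor, screwdriver, bin from where it was at the start of the episode above 0.02 m).
It also fails if it takes over 64 s, if anything falls off the work surface, if the arm or the gripper's body presses on something with over 40 N, if the wrist force passes 120 N, or if a joint passes its speed limit or range.

### The arm

A 6-joint arm with a two-finger parallel gripper is mounted at the origin on the work surface. World frame = base frame: x ahead of the robot, y to its left, z up, the work surface at z = 0. Lengths are in m, angles in rad, forces in N, time in s.
With the tool pointing down it reaches from about 0.35 to 0.975 m from the base axis. Payload 4.9 kg.
Tool frame: the origin (TCP) lies midway between the tips of the shut fingers; the grasp point (between the pads) lies behind it (manip.grasp_offset is the y of the grasp point in the tool frame, in m); y points along the fingers, z is the direction in which the jaws open and shut, and the axes are right-handed (so a half turn about y gives the same grasp; the last joint's range is limited). The gripper opens to 85 mm and grips with 20 to 120 N. Pads are 22 mm wide; open, the fingers measure 114 mm over their backs; the gripper's body (76 mm by 85 mm) begins 54 mm behind the grasp point. The pads swing forward as they close: fully open they stand 13 mm farther back than shut.
Start: joints at [-1.237, 0.053, 1.613, -0, 1.476, -0.119], TCP at [0.273, -0.562, 0.231] pointing down, gripper open.
Joint ranges: [-3.01, 3.01], [-1.01, 2.22], [0.06, 2.58], [-1.02, 4.17], [0.09, 2.62], [-3.14, 3.14]. Speed limits (rad/s): [2.57, 2.57, 3.14, 3.14, 3.14, 3.14].

### API

Orientations are given as a unit quaternion [w, x, y, z].
In Python, from plant import manip gives the robot as it stands. The module is installed in compiled form; this text tells all that it offers.
- The arm moves only by the shell command python3 -m jog 'ROWS'. ROWS is a JSON object of lists of equal length, an entry for each row: "offset": the shift along the world's x, y, z in units of 50 mm (1.0 is 50 mm), a list of three; "angular": the turn, a rotation vector about the world's x, y, z in units of 6 degrees (1.0 is 6 degrees), a list of three; "jaw": the finger opening in mm, from 0 to 85.4. In form: {"offset": [[tx, ty, tz], ...], "angular": [[ax, ay, az], ...], "jaw": [jaw, ...]}. A call has 1 to 12 rows; each row shifts and turns the commanded pose from where the row before left it; what a row does not reach is not made up. A row lasts 1/10 s, in which the tool goes at most 50 mm and 8.59 degrees, less where a joint would pass 70% of its speed; a pose out of reach is approached as far as the arm can. A call is refused whole if a number of a shift passes 1 or a number of a turn 1, either way. A call with a gripper value outside its range is refused whole. The fingers move at their own pace and stop on an object; the grip force is fixed at half the most. Time passes only in rows, so rows that do not move let the fingers close. It gives the time, the measured TCP pose, the force and the opening at its end, in the units of the state.
- manip.state(): the state, without advancing time (a new reading comes with each control period).
- manip.grab_frame(name): name is "side" or "top"; returns the picture (420x560x3 uint8, blue, green, red); there is no depth.
- manip.camera_model(name): a dict with "fx", "fy", "cx", "cy" (pixels), "rvec" (rotation vector, rad) and "tvec" (3), from world to camera coordinates, as OpenCV has them. Camera axes: x right, y down, z forward; pixel columns grow to the right and rows downward; lengths in m; the calibration is good to about 2 mm. A picture is of the moment at which its call begins. camera_model takes no time and is no camera call.
- manip.job_done(): hands the job in, once; it reports no verdict.
The state is a dict: "time": time; "joint_pos": joint angles; "joint_vel": joint speeds; "joint_efforts": joint torques, N m; "tool_pos": TCP position; "tool_rot": TCP orientation; "contact_force": force on the tool from outside, world axes, zero at the start; "ft_torque": the same for the moment, N m; "gripper_width": opening from 0.0 (shut) to 1.0 (fully open).
Only numpy, scipy, OpenCV 4.12 (cv2) and the standard library are available. Lean on these libraries where they do the work, as an engineer would, in place of code of your own. Each camera call takes 0.05 s, during which the arm holds its last target.

## Working session

There is one attempt and no reset: what is moved stays moved. The work goes in short steps, Python scripts to look and compute and a shell command to move; the robot and the scene stay as the last step left them, time stands still between calls to the robot, and variables do not carry over. Pictures are saved under pics/ and viewed, and the job is handed in when it is done.

```bash
mkdir -p pics
python3 - <<'E'
from plant import manip
import cv2
for n in("top","side"):
    cv2.imwrite(f"pics/{n}0.png",manip.grab_frame(n)); print(n,manip.camera_model(n))
print(manip.state(),manip.grasp_offset)
E
```

```text
top {'fx': 436.4184997799338, 'fy': 436.4184997799338, 'cx': 283.2009095981948, 'cy': 203.1130534575917, 'rvec': array([ 2.13710277, -2.19564276,  0.13063753]), 'tvec': array([-0.01285233,  0.54153726,  1.08281044])}
side {'fx': 379.24345751831385, 'fy': 379.24345751831385, 'cx': 274.96427907396696, 'cy': 208.13255427695356, 'rvec': array([ 0.44637672, -2.66142059,  1.31134094]), 'tvec': array([0.52857799, 0.18415881, 0.82968577])}
{'time': 0.1, 'joint_pos': array([-1.23698580e+00,  5.33056141e-02,  1.61417015e+00, -3.42077717e-05,
        1.47602247e+00, -1.19006853e-01]), 'joint_vel': array([ 0.00025549, -0.00141343, -0.00273242,  0.00016657, -0.00234722,
       -0.00071783]), 'joint_efforts': array([-2.90588168e-04, -3.94902992e+01, -3.71362925e+01, -1.34322222e-04,
        3.85221749e-03,  6.84985508e-07]), 'tool_pos': array([ 0.27323555, -0.56146844,  0.23016877]), 'tool_rot': array([ 0.15864772, -0.1588161 ,  0.68972859, -0.68839148]), 'contact_force': array([-0.00948078, -0.26858573, -0.02902991]), 'ft_torque': array([ 0.07141266, -0.07530698,  0.00902721]), 'gripper_width': 1.0006825865566182} -0.0187
```

View pics/top0.png

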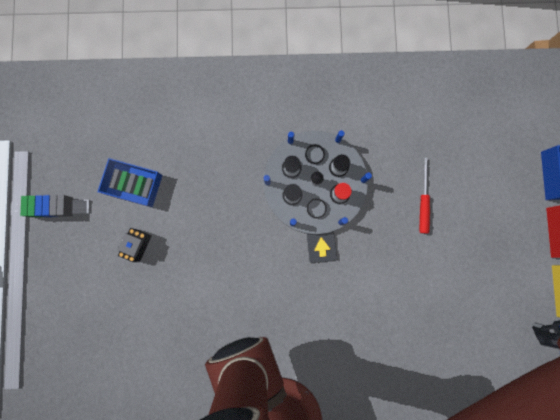

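View pics/side0.png

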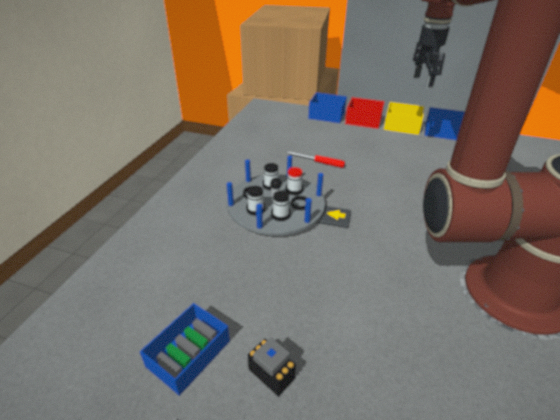

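The top view shows the carousel hub near (317,178), the red cap near (343,191), the arrow near (321,246) and six blue pegs. The red capacitor needs about 60° clockwise. The next step is to measure this.

```bash
cat > h.py <<'E'
from plant import manip
import cv2, numpy as np
def ray(n,uv,z):
    c=manip.camera_model(n);R=cv2.Rodrigues(c["rvec"])[0];t=c["tvec"]
    d=R.T@np.array([(uv[0]-c["cx"])/c["fx"],(uv[1]-c["cy"])/c["fy"],1]);o=-R.T@t
    return o+d*(z-o[2])/d[2]
def blobs(m,amin):
    n,l,s,c=cv2.connectedComponentsWithStats(m.astype(np.uint8))
    return [(s[i,4],c[i],l==i) for i in range(1,n) if s[i,4]>=amin]
def measure(save=None):
    im=manip.grab_frame("top")
    if save:
        cv2.imwrite(save,cv2.resize(im[90:300,180:460],None,fx=2.8,fy=2.8,interpolation=cv2.INTER_CUBIC))
    h=cv2.cvtColor(im,cv2.COLOR_BGR2HSV);H,S,V=cv2.split(h)
    roi=np.zeros(H.shape,bool);roi[110:280,240:395]=1
    red=blobs(roi&((H<8)|(H>172))&(S>150)&(V>90),20)
    yel=blobs(roi&(H>20)&(H<35)&(S>120)&(V>90),20)
    blu=blobs(roi&(H>105)&(H<130)&(S>120)&(V>50),8)
    return im,red,yel,blu
E
python3 - <<'E'
from h import *
im,red,yel,blu=measure("pics/m0.png")
for a,c,m in red: print("red",a,c,ray("top",c,.096))
for a,c,m in yel: 
    print("yel",a,c,ray("top",c,.018))
c=manip.camera_model("top");R=cv2.Rodrigues(c["rvec"])[0];print("cam",-R.T@c["tvec"])
P=[]
nadir=cv2.projectPoints(np.array([[*(-R.T@c["tvec"])[:2],0.]]),c["rvec"],c["tvec"],np.array([[c["fx"],0,c["cx"]],[0,c["fy"],c["cy"]],[0,0,1]]),None)[0].ravel();print("nadir",nadir)
for a,cc,m in blu:
    p=ray("top",cc,.065);P.append(p[:2]);print("peg",a,cc,p)
P=np.array(P);A=np.c_[2*P,np.ones(len(P))];s=np.linalg.lstsq(A,(P**2).sum(1),rcond=None)[0];ctr=s[:2]
print("centre",ctr,"r",np.sqrt(s[2]+ctr@ctr))
ang=np.degrees(np.arctan2(*(P-ctr).T[::-1]));print("peg ang",ang,"mod60",ang%60)
for p,z,q in((red,.096,'red'),(yel,.018,'arrow')):
    v=ray("top",max(p,key=lambda b:b[0])[1],z)[:2]-ctr;print(q,np.hypot(*v),np.degrees(np.arctan2(v[1],v[0])))
E
```

```text
red 213 [342.4600939 190.7370892] [ 0.55978577 -0.17052774  0.096     ]
yel 165 [321.65454545 247.28484848] [ 0.42637033 -0.12262051  0.018     ]
cam [ 0.41538509 -0.01765397  1.13712347]
nadir [280.66563019 252.74571003]
peg 64 [339.234375 136.046875] [ 0.70326111 -0.17288976  0.065     ]
peg 59 [290.28813559 137.18644068] [ 0.70350284 -0.04956426  0.065     ]
peg 73 [366.05479452 177.01369863] [ 0.59703108 -0.23538402  0.065     ]
peg 32 [266.25    177.96875] [0.60117293 0.01326796 0.065     ]
peg 48 [343.1875 220.5   ] [ 0.49006861 -0.17371172  0.065     ]
peg 34 [292.67647059 221.76470588] [ 0.49030175 -0.04922118  0.065     ]
centre [ 0.59662417 -0.11112453] r 0.12365381454814968
peg ang [ -30.07987112   29.94119884  -89.81237716   87.90575232 -149.57143897
  149.79105759] mod60 [29.92012888 29.94119884 30.18762284 27.90575232 30.42856103 29.79105759]
red 0.06989857095247186 -121.80477285580676
arrow 0.17064151886237308 -176.13710225368754
```

View pics/m0.png

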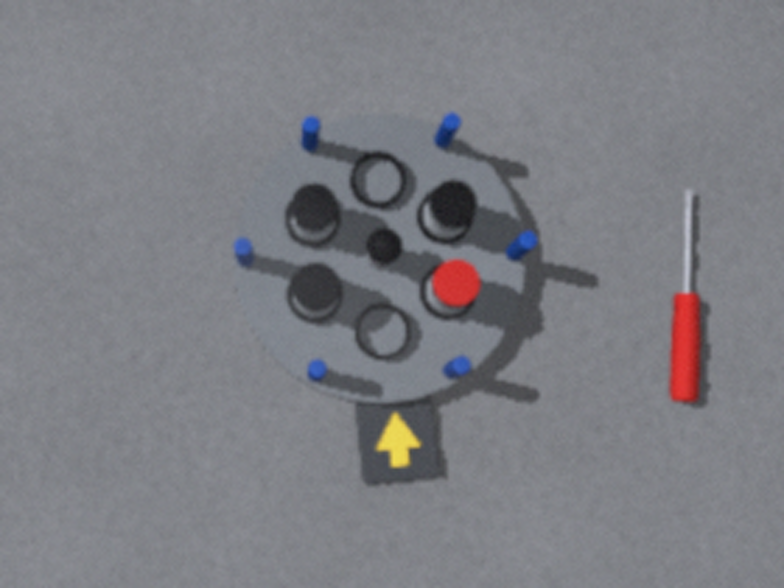

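```bash
python3 - <<'E'
from h import *
from scipy.spatial.transform import Rotation as Ro
s=manip.state();q=s["tool_rot"];print(Ro.from_quat(np.r_[q[1:],q[0]]).as_matrix().round(3))
im,red,yel,blu=measure()
a,c,m=max(yel,key=lambda b:b[0])
pts=np.argwhere(m)[:,::-1]
ctr=np.array([.5966,-.1111])
W=np.array([ray("top",p,.005)[:2] for p in pts]);mu=W.mean(0);v=mu-ctr;print("arrow@5mm",mu,np.degrees(np.arctan2(v[1],v[0])))
w,e=np.linalg.eigh(np.cov((W-mu).T));d=e[:,1];print("axis",np.degrees(np.arctan2(d[1],d[0])))
# foot (dark) and screwdriver
print("driver",ray("top",(425,233),.01),ray("top",(426,158),.01))
E
python3 -m jog '{"offset":[[0,0,0],[0,0,0]],"angular":[[0,0,0],[0,0,0]],"jaw":[0,0]}'
```

```text
[[-0.899 -0.001  0.438]
 [-0.438  0.001 -0.899]
 [-0.    -1.    -0.002]]
arrow@5mm [ 0.4266308  -0.12388606] -175.6979856551861
axis -174.73898630199946
driver [ 0.45586675 -0.39183721  0.01      ] [ 0.65291271 -0.40713217  0.01      ]
time: 0.4
tool_pos: [0.2734, -0.5619, 0.2311]
tool_rot: [0.159, -0.159, 0.689, -0.689]
contact_force: [0.5, -0.1, -0.4]
gripper_width: 0.692
```

```bash
python3 -m jog '{"offset":[[0.42,0.65,0],[0.42,0.65,0],[0.42,0.65,0],[0.42,0.65,0],[0.42,0.65,0],[0.42,0.65,0],[0.42,0.65,0],[0.42,0.65,0],[0.42,0.65,0],[0.42,0.65,0],[0,0,0],[0,0,0]],"angular":[[0,0,-0.43],[0,0,-0.43],[0,0,-0.43],[0,0,-0.43],[0,0,-0.43],[0,0,-0.43],[0,0,-0.43],[0,0,-0.43],[0,0,-0.43],[0,0,-0.43],[0,0,0],[0,0,0]],"jaw":[0,0,0,0,0,0,0,0,0,0,0,0]}'
```

```text
time: 1.6
tool_pos: [0.4836, -0.2365, 0.2314]
tool_rot: [-0.002, 0.002, -0.707, 0.707]
contact_force: [0.1, -1.2, 0.3]
gripper_width: -0.002
```

```bash
python3 -m jog '{"offset":[[0,0,-0.57],[0,0,-0.57],[0,0,-0.57],[0,0,-0.57],[0,0,-0.57],[0,0,-0.57],[0,0,0],[0,0,0]],"angular":[[0,0,0],[0,0,0],[0,0,0],[0,0,0],[0,0,0],[0,0,0],[0,0,0],[0,0,0]],"jaw":[0,0,0,0,0,0,0,0]}'
python3 - <<'E'
from h import *
im,*_=measure("pics/m1.png"); cv2.imwrite("pics/s1.png",cv2.resize(manip.grab_frame("side")[130:260,200:380],None,fx=4,fy=4))
E
```

```text
time: 2.4
tool_pos: [0.4828, -0.2378, 0.0604]
tool_rot: [0.0, -0.001, 0.707, -0.707]
contact_force: [0.3, 0.3, -0.4]
gripper_width: 0.001
```

View pics/m1.png

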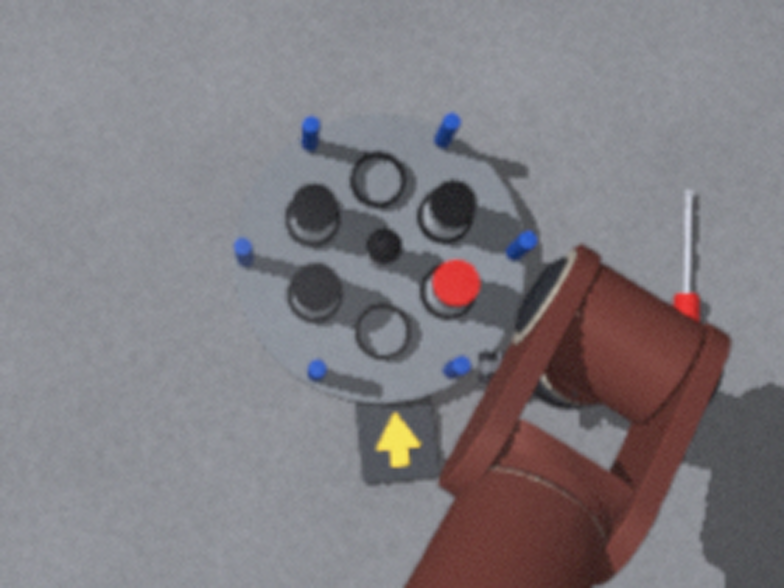

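View pics/s1.png

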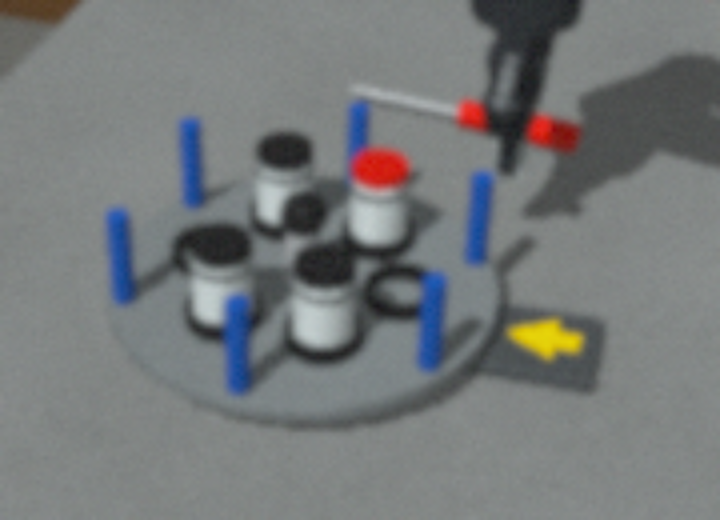

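The fingers stand behind the near-right peg (crop 458,367) and clear of everything else. I'll move in slowly and then push.

```bash
python3 -m jog '{"offset":[[0.02,0.16,0],[0.02,0.16,0],[0.02,0.16,0],[0.02,0.16,0],[-0.03,0.16,0],[-0.04,0.16,0],[-0.04,0.16,0],[-0.04,0.16,0],[0,0,0]],"angular":[[0,0,0],[0,0,0],[0,0,0],[0,0,0],[0,0,0],[0,0,0],[0,0,0],[0,0,0],[0,0,0]],"jaw":[0,0,0,0,0,0,0,0,0]}'
cat > m.py <<'E'
import sys
from h import *
im,red,yel,blu=measure(sys.argv[1]);ctr=np.array([.5966,-.1111])
if red:
    v=ray("top",max(red,key=lambda b:b[0])[1],.096)[:2]-ctr;print("red",max(r[0] for r in red),np.hypot(*v),np.degrees(np.arctan2(v[1],v[0])))
for a,c,m in blu:
    v=ray("top",c,.065)[:2]-ctr;print("peg",a,np.hypot(*v).round(3),np.degrees(np.arctan2(v[1],v[0])).round(1),(v+ctr).round(3))
E
python3 m.py pics/m2.png
```

```text
time: 3.4
tool_pos: [0.4797, -0.1719, 0.0605]
tool_rot: [0.001, -0.001, 0.707, -0.707]
contact_force: [-0.1, 0.5, 1.8]
gripper_width: 0.0
red 38 0.0557046944323359 -134.6821525176969
peg 61 0.124 18.0 [ 0.715 -0.073]
peg 66 0.124 -42.1 [ 0.689 -0.194]
peg 28 0.126 75.9 [0.627 0.011]
peg 55 0.125 -101.0 [ 0.573 -0.234]
peg 35 0.123 137.8 [ 0.506 -0.029]
```

View pics/m2.png

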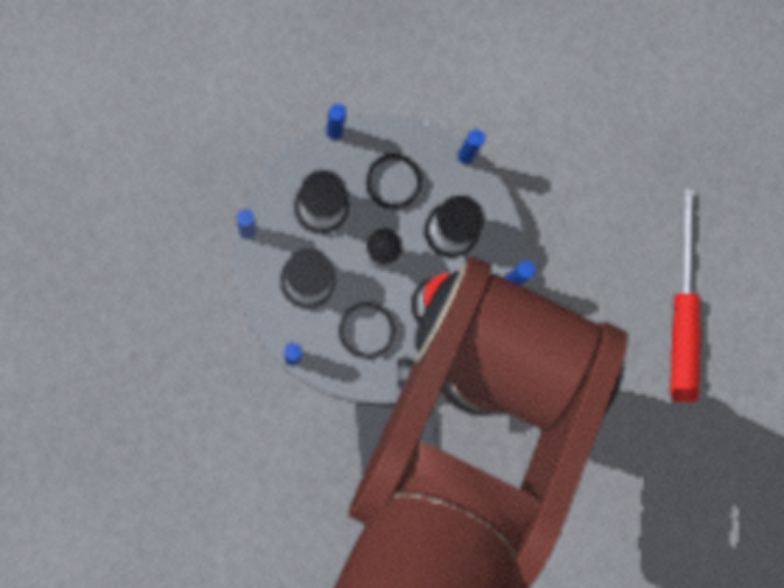

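```bash
python3 -m jog '{"offset":[[-0.04,0.16,0],[-0.03,0.16,0],[-0.02,0.16,0],[-0.01,0.16,0],[0,0.16,0],[0.01,0.16,0],[0.02,0.16,0],[0.03,0.16,0],[0.04,0.14,0],[0,0,0],[0,0,0]],"angular":[[0,0,0],[0,0,0],[0,0,0],[0,0,0],[0,0,0],[0,0,0],[0,0,0],[0,0,0],[0,0,0],[0,0,0],[0,0,0]],"jaw":[0,0,0,0,0,0,0,0,0,0,0]}'
python3 m.py pics/m3.png
```

```text
time: 4.55
tool_pos: [0.4801, -0.1016, 0.06]
tool_rot: [0.001, -0.001, 0.707, -0.707]
contact_force: [-0.0, 0.8, -0.2]
gripper_width: -0.002
peg 66 0.123 -16.8 [ 0.715 -0.147]
peg 53 0.124 42.9 [ 0.688 -0.026]
peg 72 0.124 -76.9 [ 0.625 -0.232]
peg 31 0.124 101.8 [0.571 0.01 ]
```

View pics/m3.png

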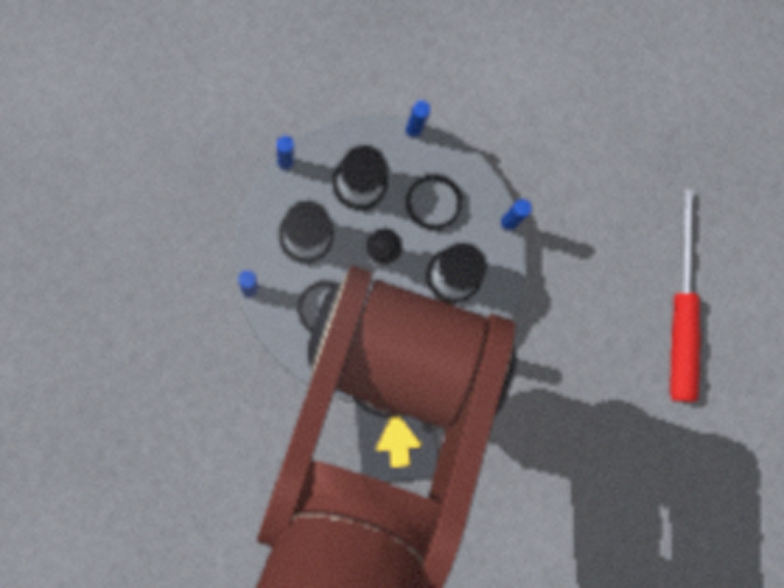

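```bash
python3 -m jog '{"offset":[[0.03,0.1,0],[0.03,0.09,0],[0.04,0.08,0],[0.03,0.07,0],[0,0,0],[0,0,0],[0,0,0]],"angular":[[0,0,0],[0,0,0],[0,0,0],[0,0,0],[0,0,0],[0,0,0],[0,0,0]],"jaw":[0,0,0,0,0,0,0]}'
python3 m.py pics/m4.png
```

```text
time: 5.3
tool_pos: [0.4864, -0.0849, 0.0602]
tool_rot: [0.001, -0.001, 0.707, -0.707]
contact_force: [-0.1, 0.5, -0.3]
gripper_width: 0.002
peg 65 0.124 -24.3 [ 0.709 -0.162]
peg 58 0.124 35.5 [ 0.697 -0.039]
peg 68 0.124 -84.2 [ 0.609 -0.234]
peg 31 0.124 94.3 [0.587 0.013]
```

```bash
python3 -m jog '{"offset":[[-0.05,-0.15,0],[-0.2,-0.1,0],[-0.2,0,0],[0,0,0.3],[0,0,0.6],[0,0,0.7],[0,0,0.7],[0,0,0.7],[0,0,0.5],[0,0,0],[0,0,0]],"angular":[[0,0,0],[0,0,0],[0,0,0],[0,0,0],[0,0,0],[0,0,0],[0,0,0],[0,0,0],[0,0,0],[0,0,0],[0,0,0]],"jaw":[0,0,0,0,0,0,0,0,0,0,0]}'
python3 -m jog '{"offset":[[-0.4,-0.7,0],[-0.4,-0.7,0],[-0.4,-0.7,0],[-0.3,-0.7,0],[0,-0.7,0],[0,-0.7,0],[0,-0.7,0],[0,-0.7,0],[0,0,0],[0,0,0]],"angular":[[0,0,0],[0,0,0],[0,0,0],[0,0,0],[0,0,0],[0,0,0],[0,0,0],[0,0,0],[0,0,0],[0,0,0]],"jaw":[0,0,0,0,0,0,0,0,0,0]}'
python3 m.py pics/m5.png
python3 - <<'E'
from h import *
cv2.imwrite("pics/s5.png",manip.grab_frame("side"))
im,red,yel,blu=measure();a,c,m=max(yel,key=lambda b:b[0]);v=ray("top",c,.005)[:2]-[.5966,-.1111];print("arrow",np.degrees(np.arctan2(v[1],v[0])))
E
```

```text
time: 6.45
tool_pos: [0.4634, -0.0976, 0.2351]
tool_rot: [-0.001, 0.001, -0.707, 0.707]
contact_force: [-0.1, 0.3, -0.3]
gripper_width: 0.001
time: 7.45
tool_pos: [0.3878, -0.3768, 0.2327]
tool_rot: [-0.001, -0.001, 0.709, -0.706]
contact_force: [0.2, 0.2, 0.4]
gripper_width: 0.001
red 205 0.07142144375023171 -174.66471119606007
peg 63 0.124 -24.3 [ 0.71  -0.162]
peg 58 0.124 35.5 [ 0.697 -0.039]
peg 67 0.124 -84.1 [ 0.609 -0.235]
peg 31 0.124 94.3 [0.587 0.013]
peg 51 0.123 -144.1 [ 0.497 -0.184]
peg 35 0.123 155.8 [ 0.485 -0.061]
arrow -175.70069769082608
```

View pics/m5.png

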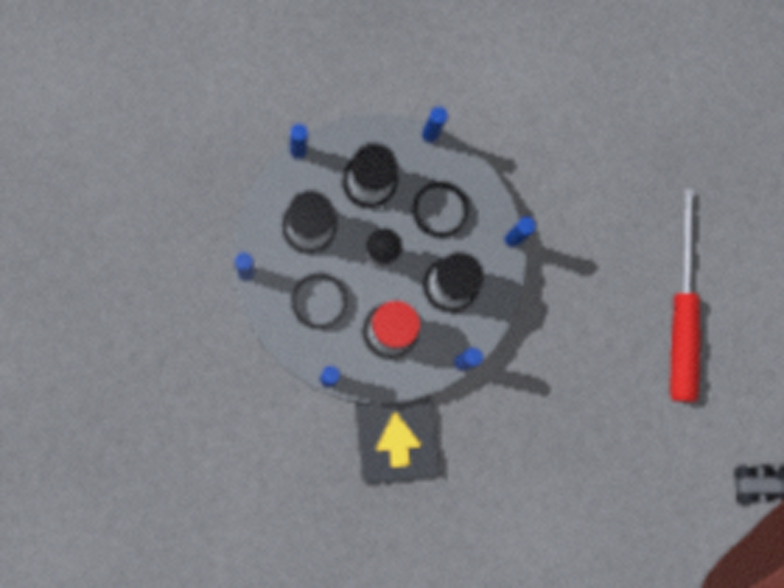

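View pics/s5.png

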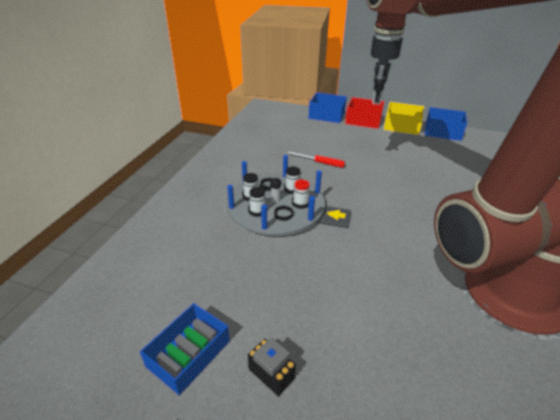

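The red cap (crop 395,325) lines up with the arrow (crop 398,437): it measures -174.7° and the arrow -175.7°, about 1–2 mm apart. All the capacitors are upright, the bystanders haven't moved, the carousel is at rest and the hand is clear, so I'm handing in.

```bash
python3 -c "
from plant import manip
print(manip.job_done())"
```

```text
the job is handed in; nothing more can be done
None
```

The red-capped capacitor now stands in front of the yellow arrow, and the job is handed in; it gave no verdict. With the fingers shut, I pushed the near-right blue peg and turned the carousel about 54° clockwise at no more than about 0.1 m/s. I then backed the hand off, lifted it clear and moved it to the right.

Last checks:
- **Alignment:** the red capacitor is at -174.7° and the arrow at -175.7°, so it is about 1–2 mm from the spot (12 mm allowed).
- **Carousel at rest:** the pegs read the same angles, to about 0.1°, before and after the hand left.
- **Capacitors:** all four look upright in their cradles.
- **Bystanders:** by eye, the contactor, screwdriver and bin look unmoved in the final pictures. I did not measure them.
- **Forces:** the wrist force read at most about 2 N at the end of each move.

No check failed. The only disagreement was small: in the first picture the red cap and the pegs gave carousel angles about 1.8° apart. They agreed within about 1° at the end.

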